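# Tighten the loose wing nut of the tray sealing jig

## Robot

A 6-joint arm with a two-finger parallel gripper is mounted at the origin on the work surface; the furniture and walls round the work are solid. World frame = base frame: x ahead of the robot, y to its left, z up, the work surface at z = 0. Lengths are in m, angles in rad, forces in N, time in s.
With the tool pointing down it reaches from about 0.375 to 0.9 m from the base axis. Payload 3.1 kg.
Tool frame: the origin (TCP) lies between the finger pads; the fingertips stand 14 mm ahead of it and the grasp point (between the pads) lies 5 mm behind it (robot.finger_overhang is the distance from the TCP to the fingertips, in m); z points along the fingers, y is the line along which they close (so a half turn about z gives the same grasp; the last joint's range is limited). The gripper opens to 87 mm and grips with 3 to 60 N. Pads are 19 mm wide; open, the fingers measure 117 mm over their backs; the gripper's body (75 mm by 190 mm) begins 51 mm behind the grasp point.
Start: joints at [-1.476, 0.527, 1.433, -0, 1.181, -0.178], TCP at [0.168, -0.602, 0.237] pointing down, gripper open.
Joint ranges: [-3.08, 3.08], [-0.75, 2.2], [0.22, 2.44], [-1.43, 4.57], [0, 2.65], [-2.85, 2.85]. Speed limits (rad/s): [2.79, 2.79, 3.14, 3.14, 3.14, 3.14].

## Interface

Orientations are given as a unit quaternion [x, y, z, w].
In Python, from rig import monitor, cams, workorder, robot gives the robot as it stands.
- The arm moves only by the tool send_rows, never from a script. Its argument "moves" is one flat list of numbers, 7 for each row, row after row: the opening, from 0 (shut) to 1 (fully open), then the shift along the world's x, y, z in cm, then the turn, a rotation vector about the world's x, y, z in rad. A call has 1 to 5 rows; each row is the pose to reach, as a shift and turn from the pose commanded when the call began; what a row does not reach only later rows make up. A row lasts 1/12 s, in which the tool goes at most 41.7 mm and 7.16 degrees, less where a joint would pass 70% of its speed; a pose out of reach is approached as far as the arm can. A call with a gripper value outside its range is refused whole. The fingers move at their own pace and stop on an object; "grip_force" is the grip in N (left out, the last holds). Time passes only in rows, so rows that repeat a pose let the fingers close. It gives the time, the measured TCP pose, the force, the opening and the grip force at its end, in the units of the state.
- monitor.get_obs(): the state, without advancing time (a new reading comes with each control period).
- cams.camera(name): name is "side" or "top"; returns a dict with "pixels" (384x512x3 uint8, blue, green, red), "range_z" (384x512 float32, m along the optical axis (not along the pixel's ray), 0 where there is no reading), "fovy" (degrees; the focal length in pixels is half the picture's height over the tangent of half this angle, whatever the lens; pixels are square), "cx", "cy" (the principal point, pixels), "dist_coeffs" ([k1, k2, p1, p2, k3] as OpenCV has them; the pictures are not rectified), "rvec" (rotation vector, rad) and "tvec" (3), from world to camera coordinates, as OpenCV has them. Camera axes: x right, y down, z forward; pixel columns grow to the right and rows downward; lengths in m; the calibration is good to about 2 mm. A picture is of the moment at which its call begins.
- workorder.hand_in(): hands the job in; it is judged then, once.
The state is a dict: "time": time; "q": joint angles; "joint_velocities": joint speeds; "joint_torque": joint torques, N m; "position": TCP position; "tool_rot": TCP orientation; "ft_force": force on the tool from outside, world axes, zero at the start; "moment": the same for the moment, N m; "grip_width": finger opening in m; "grip_force": force on a finger pad.
Only numpy, scipy, OpenCV 4.12 (cv2) and the standard library are available. Lean on these libraries where they do the work, as an engineer would, in place of code of your own. Each camera call takes 0.05 s, during which the arm holds its last target. There are 200 camera calls.

## Task

Two brass wing nuts clamp the blue frame of the tray sealing jig. One of them is loose: its wing stands beside the black-capped pin behind it. Turn that nut clockwise (seen from above) through the short arc between its two pins until its wing comes up to the red-capped pin, then let go; do not knock against the pins, and leave the other, already tight nut as it is.

Things in the scene. Friction and masses are not known exactly. Their poses are not given: they have to be found in the camera images.
- nut_loose_grip (a point): Middle of the loose brass wing nut's wing, on its upright axis, 70 mm above the table; grip here from above. x: along the wing to its end between the pins; z up. Upright wing 84 mm long, 10 mm thick (along y), ears 53 to 85 mm above the table; flange below (25 mm wide) tops at 43 mm, strap at 36 mm, stud ends at 90 mm. An identical tight nut sits 150 mm to its left or right.
- nut_loose (a joint): Angle of the loose nut, rad; grows clockwise seen from above. 0: wing against the black-capped pin (it starts at 0 to 0.15). 0.86: wing against the red-capped pin, a firm end stop. Steady friction of about 0.12 N m; it stays where it is left.
- nut_tight (a joint): Angle of the tight nut, measured the same way; it starts at 0.80 to 0.85, its wing beside its own red-capped pin, and is to stay there.
- pins_loose: The two fixed upright pins, 10 mm thick, tops 80 mm above the table, that bound the loose nut's arc. Origin on the nut's axis at table height, z up, x away from the robot, midway between the pins: black-capped pin at x 37, y +28 mm, red-capped at x 37, y -28 mm. Both stand 46 mm from the axis, so open the fingers only about 50 mm.

How it is judged:
By the outcome, as a careful person would: the job done as asked, in the order asked, and still so for the second after the job is handed in, with the robot touching nothing.
It also fails if it takes over 26 s, if anything falls off the work surface, if the arm or the gripper's body presses on something with over 40 N, if the wrist force passes 120 N, or if a joint passes its speed limit or range.

## Working session

There is one attempt and no reset: what is moved stays moved. The work goes in short steps, Python scripts to look and compute and a tool call to move; the robot and the scene stay as the last step left them, time stands still between calls to the robot, and variables do not carry over. Pictures are saved under pics/ and viewed, at most 10 in all, crops included, and the job is handed in when it is done.

Besides the shell and the picture viewer there is one more tool, called after "Emit:" as name(argument=value, ...) on one line, values as JSON. send_rows: Moves the arm, as the interface text tells. Its arguments: {"type":"object","properties":{"moves":{"type":"array","items":{"type":"number"}},"grip_force":{"type":"number"}},"required":["moves"]}

```bash
mkdir -p pics
cat > h.py <<'E'
import numpy as np,cv2
from rig import monitor,cams,workorder,robot
def K(c):
    f=192/np.tan(np.radians(c['fovy'])/2); return np.array([[f,0,c['cx']],[0,f,c['cy']],[0,0,1.]])
def ray(c,uv):
    p=cv2.undistortPoints(np.array([[uv]],float),K(c),np.array(c['dist_coeffs'],float))[0,0]
    R=cv2.Rodrigues(np.array(c['rvec'],float))[0]; t=np.array(c['tvec'],float).ravel()
    return -R.T@t, R.T@np.array([p[0],p[1],1.])
def atz(c,uv,z):
    o,d=ray(c,uv); return o+d*(z-o[2])/d[2]
def dep(c,uv):
    o,d=ray(c,uv); return o+d*c['range_z'][int(round(uv[1])),int(round(uv[0]))]
def proj(c,P):
    return cv2.projectPoints(np.array(P,float).reshape(-1,3),np.array(c['rvec'],float),np.array(c['tvec'],float),K(c),np.array(c['dist_coeffs'],float))[0][:,0]
E
python3 - <<'E'
from h import *
import pickle
cs={n:cams.camera(n) for n in('side','top')}
pickle.dump(cs,open('c0.pkl','wb'))
for n,c in cs.items(): cv2.imwrite(f'pics/{n}0.png',c['pixels']); print(n,ray(c,(256,192)),c['fovy'])
print(monitor.get_obs())
E
```

```text
side (array([ 0.58967403, -0.61330784,  0.61769957]), array([-0.06539268,  0.75397007, -0.65365433])) 51.36817363258186
top (array([0.36735977, 0.01553839, 0.8940343 ]), array([ 0.22268982,  0.04336162, -0.97396861])) 56.30529381270048
{'time': 0.1, 'q': array([-1.47652142e+00,  5.28348212e-01,  1.43376658e+00,  5.57769819e-06,
        1.18141024e+00, -1.78510956e-01]), 'joint_velocities': array([-0.0010991 , -0.00133725, -0.00280028,  0.00060613,  0.00034721,
        0.00014837]), 'joint_torque': array([-7.51687712e-04, -4.40987670e+01, -1.77151126e+01,  6.35447516e-02,
        5.34311368e-02, -3.68717076e-05]), 'position': array([ 0.16834756, -0.60124604,  0.23568724]), 'tool_rot': array([ 9.90712577e-01,  1.35969324e-01,  4.32586364e-05, -9.65221767e-04]), 'ft_force': array([-0.04081117, -0.2269994 ,  0.2498902 ]), 'moment': array([-0.01408034, -0.00162059, -0.04067728]), 'grip_force': 0.0, 'grip_width': 0.0869411479857692}
```

View pics/top0.png

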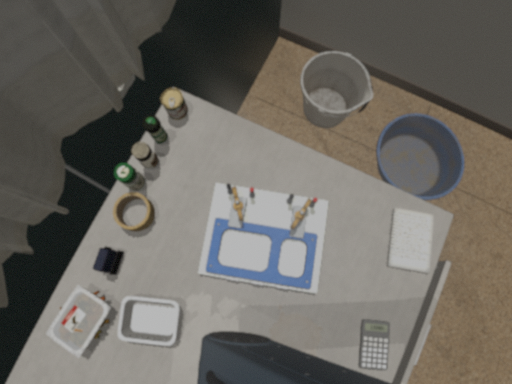

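View pics/side0.png

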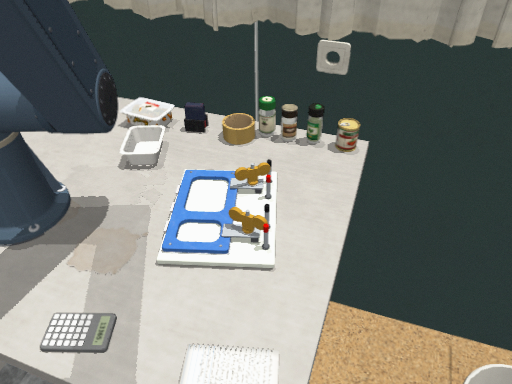

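Run:
```python
import pickle; from h import *
cs=pickle.load(open('c0.pkl','rb'))
a=cv2.resize(cs['top']['pixels'][175:245,215:330],None,fx=6.9,fy=6.9,interpolation=cv2.INTER_CUBIC)
b=cv2.resize(cs['side']['pixels'][150:260,215:290],None,fx=5.4,fy=5.4,interpolation=cv2.INTER_CUBIC)
cv2.imwrite('pics/t1.png',a);cv2.imwrite('pics/s1.png',b);print(a.shape,b.shape)
```

```text
(483, 794, 3) (594, 405, 3)
```

View pics/t1.png

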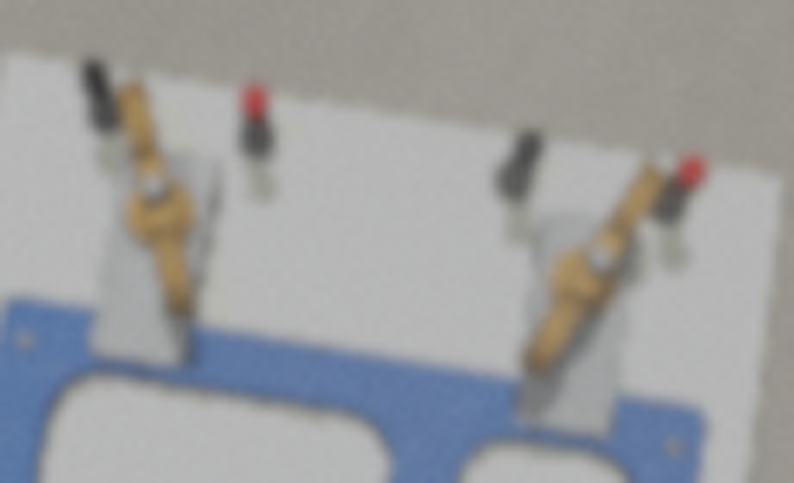

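View pics/s1.png

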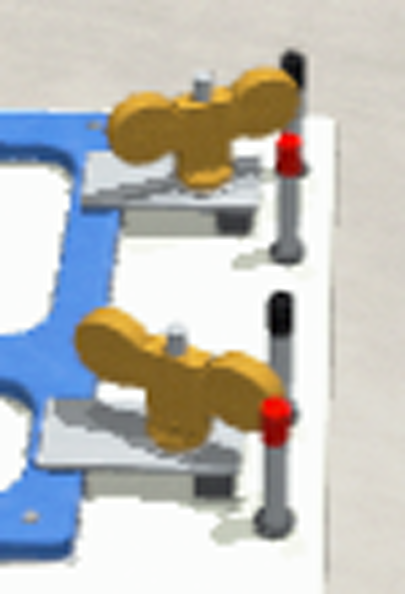

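The enlarged top view shows the left nut (stud at crop 153,185) beside its black cap (95,68), so it is the loose one. The right nut's wing is at its red cap (692,165), so that one is tight. In the side crop the loose nut is the upper one, with its stud at (203,78).

Run:
```python
import pickle; from h import *
cs=pickle.load(open('c0.pkl','rb')); T,S=cs['top'],cs['side']
t=lambda u,v:(215+u/6.904-.43,175+v/6.9-.43)
s=lambda u,v:(215+u/5.4-.41,150+v/5.4-.41)
def tri(a,b):
    o1,d1=ray(T,a);o2,d2=ray(S,b)
    k=np.linalg.lstsq(np.c_[d1,-d2],o2-o1,rcond=None)[0]
    p,q=o1+k[0]*d1,o2+k[1]*d2
    return (p+q)/2,np.linalg.norm(p-q)
np.set_printoptions(precision=4,suppress=True)
P={}
for n,a,b in [('studL',(153,183),(203,75)),('blackL',(94,66),(292,55)),('redL',(254,90),(288,138)),('studT',(602,252),(177,330)),('redT',(692,162),(276,402)),('blackT',(530,136),(280,296))]:
    P[n],e=tri(t(*a),s(*b)); print(n,P[n],e)
for n,u,z in [('studL',(153,183),.09),('blackL',(94,66),.08),('redL',(254,90),.08),('tip',(132,88),.083),('tail',(182,308),.083),('studT',(602,252),.09),('redT',(692,162),.08),('blackT',(530,136),.08),('tipT',(655,168),.083),('tailT',(538,368),.083)]:
    P[n+'z']=atz(T,t(*u),z);print(n,P[n+'z'],'dep',dep(T,t(*u)))
for a,b in(('tailz','tipz'),('tailTz','tipTz'),('studTz','studLz')):
    d=P[b]-P[a];print(a,np.linalg.norm(d),(P[a]+P[b])/2,np.degrees(np.arctan2(d[1],d[0])))
# segment brass from depth
for n,c in cs.items():
    hsv=cv2.cvtColor(c['pixels'],cv2.COLOR_BGR2HSV)
    m=(hsv[...,0]>10)&(hsv[...,0]<30)&(hsv[...,1]>90)
    v,u=np.nonzero(m); W=np.array([dep(c,(x,y)) for x,y in zip(u,v)])
    for nm,st in(('L',P['studLz']),('T',P['studTz'])):
        k=(np.hypot(*(W[:,:2]-st[:2]).T)<.055)&(W[:,2]>.053)&(W[:,2]<.1)
        w=W[k]; r=cv2.minAreaRect((w[:,:2]*1000).astype(np.float32)); print(n,nm,k.sum(),w.mean(0),w[:,2].max(),r)
```

```text
studL [0.5214 0.0904 0.0904] 0.0009737133701052797
blackL [0.5575 0.1186 0.0822] 0.00353320816753391
redL [0.5593 0.0638 0.0814] 0.004283057037783292
studT [ 0.5258 -0.0597  0.0898] 0.0023767081281051397
redT [ 0.5629 -0.0854  0.0822] 0.002987484514681393
blackT [ 0.5613 -0.0304  0.0818] 0.0035721226196421528
studL [0.522  0.0906 0.09  ] dep [0.5218 0.0905 0.091 ]
blackL [0.5598 0.1193 0.08  ] dep [0.5599 0.1194 0.0796]
redL [0.5618 0.0644 0.08  ] dep [0.5616 0.0643 0.0809]
tip [0.554  0.1048 0.083 ] dep [0.5551 0.1053 0.0786]
tail [0.4838 0.0734 0.083 ] dep [0.4849 0.074  0.0752]
studT [ 0.5269 -0.0594  0.09  ] dep [ 0.5268 -0.0594  0.0905]
redT [ 0.5649 -0.0854  0.08  ] dep [ 0.5657 -0.0857  0.077 ]
blackT [ 0.5636 -0.0301  0.08  ] dep [ 0.564  -0.0302  0.0781]
tipT [ 0.5598 -0.073   0.083 ] dep [ 0.5611 -0.0736  0.0777]
tailT [ 0.4861 -0.0455  0.083 ] dep [ 0.4869 -0.0459  0.0776]
tailz 0.07693183377635349 [0.5189 0.0891 0.083 ] 24.024070934205092
tailTz 0.07873938708426748 [ 0.523  -0.0593  0.083 ] -20.455492837140383
studTz 0.1501095848358667 [0.5244 0.0156 0.09  ] 91.8804216257026
side L 384 [0.5211 0.0876 0.0708] 0.08571666088587471 ((522.0987548828125, 91.6380386352539), (86.29505920410156, 14.994431495666504), 25.769567489624023)
side T 426 [ 0.5237 -0.062   0.0715] 0.08514538445815367 ((524.29638671875, -59.47074508666992), (11.590483665466309, 79.77516174316406), 67.41545867919922)
top L 74 [0.5187 0.0898 0.0813] 0.08668074358411226 ((519.6170043945312, 90.31314849853516), (72.72297668457031, 9.537551879882812), 22.50352668762207)
top T 59 [ 0.5209 -0.0576  0.0817] 0.08825760796842086 ((524.13525390625, -58.88677215576172), (8.76758098602295, 70.81275939941406), 64.37540435791016)
```

The axis comes out at about (0.5215, 0.0904), with the stud top at 0.090 m and the pin caps at about 0.081 m, which matches the text. The nut spacing is 150.1 mm. The jig yaw is about 1.9° and the wing yaw about 24° (θ≈0.04). The end yaw should therefore be about -22.5°. I'll travel at height.

Emit:
send_rows(moves=[0.57,1.0,2.0,0,0,0,0.03,0.57,2.8,5.4,0,0,0,0.06,0.57,4.6,9.0,0,0,0,0.09,0.57,6.4,12.5,0,0,0,0.12,0.57,8.2,16.0,0,0,0,0.147], grip_force=25)

```text
time: 0.52
position: [0.2507, -0.4399, 0.2361]
tool_rot: [0.978, 0.209, 0.0, -0.001]
ft_force: [0.5, 0.3, 1.3]
grip_width: 0.061
grip_force: 0.0
```

Emit:
send_rows(moves=[0.57,1.8,3.5,0,0,0,0,0.57,3.6,7.0,0,0,0,0,0.57,5.4,10.6,0,0,0,0,0.57,7.2,14.1,0,0,0,0,0.57,9.0,17.7,0,0,0,0])

```text
time: 0.93
position: [0.3407, -0.263, 0.2364]
tool_rot: [0.978, 0.208, -0.0, -0.0]
ft_force: [0.6, -0.3, -0.2]
grip_width: 0.0501
grip_force: 0.0
```

Emit:
send_rows(moves=[0.57,1.8,3.5,0,0,0,0,0.57,3.6,7.0,0,0,0,0,0.57,5.4,10.6,0,0,0,0,0.57,7.2,14.1,0,0,0,0,0.57,9.0,17.7,0,0,0,0])

```text
time: 1.35
position: [0.4308, -0.086, 0.2365]
tool_rot: [0.978, 0.208, -0.0, -0.0]
ft_force: [-0.4, -0.5, 0.6]
grip_width: 0.0493
grip_force: 0.0
```

Emit:
send_rows(moves=[0.57,1.8,3.5,0,0,0,0,0.57,3.6,7.0,0,0,0,0,0.57,5.4,10.6,0,0,0,0,0.57,7.2,14.1,0,0,0,0,0.57,9.1,17.8,0,0,0,0])

```text
time: 1.77
position: [0.5215, 0.0921, 0.2363]
tool_rot: [0.978, 0.209, -0.0, 0.0]
ft_force: [0.4, -1.4, -0.2]
grip_width: 0.0496
grip_force: 0.0
```

Emit:
send_rows(moves=[0.57,0,0,0,0,0,0,0.57,0,0,0,0,0,0,0.57,0,0,0,0,0,0])

```text
time: 2.02
position: [0.5205, 0.0901, 0.236]
tool_rot: [0.978, 0.209, -0.001, 0.0]
ft_force: [-0.4, 0.2, -0.5]
grip_width: 0.0496
grip_force: 0.0
```

Emit:
send_rows(moves=[0.57,0.1,0,-2.5,0,0,0,0.57,0.1,0,-5.5,0,0,0,0.57,0.1,0,-8.5,0,0,0,0.57,0.1,0,-11.5,0,0,0,0.57,0.1,0,-12.7,0,0,0])

```text
time: 2.43
position: [0.5192, 0.0881, 0.1063]
tool_rot: [0.978, 0.207, -0.004, -0.001]
ft_force: [0.4, 0.8, -0.1]
grip_width: 0.0497
grip_force: 0.0
```

Run:
```python
from h import *
for n in('side',):
    c=cams.camera(n); o=monitor.get_obs(); print(o['position'],o['ft_force'])
    p=proj(c,[o['position'],[.5215,.0904,.09]]); print(p)
    cv2.imwrite('pics/s2.png',cv2.resize(c['pixels'][100:260,190:310],None,fx=3.7,fy=3.7,interpolation=cv2.INTER_CUBIC))
```

```text
[0.51863943 0.08816274 0.10540837] [-0.22228015 -0.08086423 -1.7980424 ]
[[250.93894543 158.45505834]
 [252.44029651 163.57856004]]
```

View pics/s2.png

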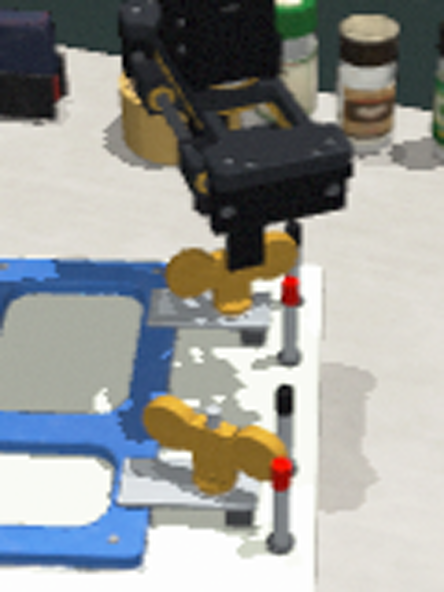

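The near finger stands in front of the loose wing's middle (crop 245,250), clear of the red cap at (290,290). I'll let the arm settle and correct the small xy offset.

Emit:
send_rows(moves=[0.57,0.2,0.2,0,0,0,0,0.57,0.2,0.2,0,0,0,0,0.57,0.2,0.2,0,0,0,0])

```text
time: 2.73
position: [0.5255, 0.0914, 0.1109]
tool_rot: [0.978, 0.208, 0.001, 0.0]
ft_force: [0.3, 0.2, -0.4]
grip_width: 0.0498
grip_force: 0.0
```

Emit:
send_rows(moves=[0.57,0,0,0,0,0,0,0.57,0,0,0,0,0,0,0.57,0,0,0,0,0,0,0.57,0,0,0,0,0,0])

```text
time: 3.07
position: [0.5246, 0.0922, 0.1101]
tool_rot: [0.978, 0.208, 0.001, 0.0]
ft_force: [-0.1, 0.0, -0.0]
grip_width: 0.0496
grip_force: 0.0
```

Emit:
send_rows(moves=[0.57,0,0,0,0,0,0,0.57,0,0,0,0,0,0,0.57,0,0,0,0,0,0])

```text
time: 3.32
position: [0.5244, 0.0922, 0.1095]
tool_rot: [0.978, 0.208, -0.0, -0.0]
ft_force: [0.2, -0.3, 1.0]
grip_width: 0.0495
grip_force: 0.0
```

Emit:
send_rows(moves=[0.57,-0.3,-0.2,-0.5,0,0,0,0.57,-0.3,-0.2,-1.2,0,0,0,0.57,-0.3,-0.2,-2.0,0,0,0,0.57,-0.3,-0.2,-2.6,0,0,0,0.57,-0.3,-0.2,-3.0,0,0,0])

```text
time: 3.73
position: [0.5208, 0.0901, 0.0782]
tool_rot: [0.978, 0.208, -0.001, -0.0]
ft_force: [0.0, 0.5, 0.5]
grip_width: 0.0496
grip_force: 0.0
```

Emit:
send_rows(moves=[0.57,0,0,-0.5,0,0,0,0.57,0,0,-1.0,0,0,0,0.57,0,0,-1.4,0,0,0,0.57,0,0,-1.4,0,0,0,0.57,0,0,-1.4,0,0,0])

```text
time: 4.15
position: [0.5213, 0.0901, 0.0653]
tool_rot: [0.978, 0.208, -0.0, -0.0]
ft_force: [0.0, 0.6, 0.3]
grip_width: 0.0495
grip_force: 0.0
```

Emit:
send_rows(moves=[0.57,0,0,0,0,0,0,0.57,0,0,0,0,0,0,0.57,0,0,0,0,0,0,0.57,0,0,0,0,0,0])

```text
time: 4.48
position: [0.5216, 0.0901, 0.0658]
tool_rot: [0.978, 0.208, 0.0, 0.0]
ft_force: [0.2, 0.1, -0.7]
grip_width: 0.0495
grip_force: 0.0
```

Close gently.

Emit:
send_rows(moves=[0.3,0,0,0,0,0,0,0.2,0,0,0,0,0,0,0.12,0,0,0,0,0,0,0.05,0,0,0,0,0,0,0.05,0,0,0,0,0,0], grip_force=20)

```text
time: 4.9
position: [0.5214, 0.0901, 0.0655]
tool_rot: [0.978, 0.208, -0.0, -0.0]
ft_force: [0.3, -0.1, 0.1]
grip_width: 0.0239
grip_force: 0.0
```

Emit:
send_rows(moves=[0.05,0,0,0,0,0,0,0.05,0,0,0,0,0,0,0.05,0,0,0,0,0,0,0.05,0,0,0,0,0,0])

```text
time: 5.23
position: [0.5209, 0.0912, 0.0655]
tool_rot: [0.978, 0.208, -0.0, -0.001]
ft_force: [-0.0, 5.1, 0.6]
grip_width: 0.01
grip_force: 20.0
```

Emit:
send_rows(moves=[0.05,0,0.1,0,0,0,0,0.05,0,0.1,0,0,0,-0.03,0.05,0,0.1,0,0,0,-0.08,0.05,0,0.1,0,0,0,-0.13,0.05,0,0.1,0,0,0,-0.18], grip_force=40)

```text
time: 5.65
position: [0.5209, 0.0912, 0.0655]
tool_rot: [0.993, 0.119, -0.001, 0.0]
ft_force: [-1.9, 1.0, 1.7]
grip_width: 0.0099
grip_force: 40.0
```

```bash
python3 -c "
from h import *
o=monitor.get_obs();q=o['tool_rot'];print(o['position'],np.degrees(2*np.arctan2(q[1],q[0])),o['ft_force'],o['moment'],o['q'][5],o['grip_width'])"
```

```text
[0.52092298 0.091193   0.06552662] 13.658893764371927 [-1.85161468  0.95940318  1.73464851] [0.35686814 0.21077625 0.12498397] 1.2947328186213487 0.00988173711189829
```

Emit:
send_rows(moves=[0.05,0,0,0,0,0,-0.06,0.05,0,0,0,0,0,-0.12,0.05,0,0,0,0,0,-0.18,0.05,0,0,0,0,0,-0.24,0.05,0,0,0,0,0,-0.3])

```text
time: 6.07
position: [0.5209, 0.0911, 0.0655]
tool_rot: [1.0, -0.031, -0.001, 0.0]
ft_force: [-2.3, 1.2, 1.1]
grip_width: 0.0096
grip_force: 40.0
```

Emit:
send_rows(moves=[0.05,0,0,0,0,0,-0.06,0.05,0,0,0,0,0,-0.12,0.05,0,0,0,0,0,-0.18,0.05,0,0,0,0,0,-0.22,0.05,0,0,0,0,0,-0.25])

```text
time: 6.48
position: [0.5209, 0.091, 0.0655]
tool_rot: [0.988, -0.155, -0.001, 0.0]
ft_force: [-1.0, 0.4, 0.7]
grip_width: 0.0099
grip_force: 40.0
```

Emit:
send_rows(moves=[0.05,0,0,0,0,0,0,0.05,0,0,0,0,0,0,0.05,0,0,0,0,0,0])

```text
time: 6.73
position: [0.5209, 0.091, 0.0655]
tool_rot: [0.988, -0.154, -0.001, 0.0]
ft_force: [-2.0, -0.3, 1.3]
grip_width: 0.0095
grip_force: 40.0
```

```bash
cat > st.py <<'E'
from h import *
o=monitor.get_obs();q=o['tool_rot'];print(o['time'],o['position'],np.degrees(2*np.arctan2(q[1],q[0])),o['ft_force'],o['moment'],o['q'][5],o['grip_width'])
E
python3 st.py
```

```text
6.7333 [0.52090593 0.0910271  0.06551863] -17.731478594776 [-2.00978381 -0.30526636  1.32066474] [0.118415   0.30730865 0.01243492] 1.8421788989867973 0.009468536627631386
```

Emit:
send_rows(moves=[0.05,0,0,0,0,0,-0.02,0.05,0,0,0,0,0,-0.04,0.05,0,0,0,0,0,-0.05,0.05,0,0,0,0,0,-0.06])

```text
time: 7.07
position: [0.5209, 0.091, 0.0655]
tool_rot: [0.983, -0.184, -0.001, 0.0]
ft_force: [-2.7, -0.2, 3.0]
grip_width: 0.0095
grip_force: 40.0
```

```bash
python3 st.py
python3 - <<'E'
from h import *
c=cams.camera('side')
cv2.imwrite('pics/s3.png',cv2.resize(c['pixels'][140:230,220:300],None,fx=6,fy=6,interpolation=cv2.INTER_CUBIC))
E
```

```text
7.0667 [0.52089607 0.09102761 0.06550881] -21.239824391387515 [-2.69063233 -0.16243923  3.01513739] [0.05494881 0.42184963 0.13953343] 1.9035709627334518 0.009546270026994269
```

View pics/s3.png

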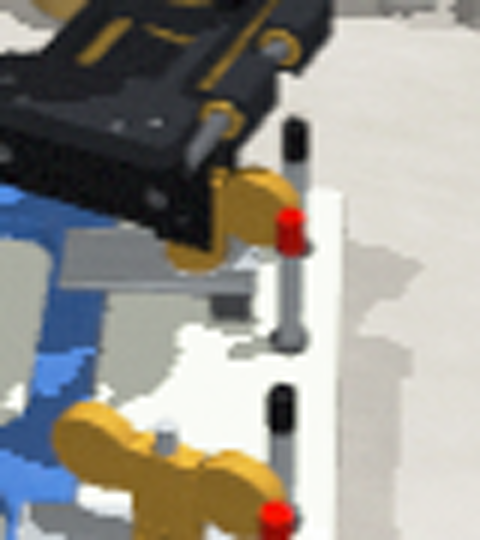

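The wing now reaches the red cap (crop 290,230), and the friction moment is about 0.13 N m, so it is not yet on the stop. I'll make fine steps while watching the moment.

Emit:
send_rows(moves=[0.05,0,0,0,0,0,-0.005,0.05,0,0,0,0,0,-0.01,0.05,0,0,0,0,0,-0.01])

```text
time: 7.37
position: [0.5209, 0.091, 0.0655]
tool_rot: [0.982, -0.189, -0.001, 0.0]
ft_force: [-4.0, -1.2, 3.1]
grip_width: 0.0099
grip_force: 40.0
```

```bash
python3 st.py
```

```text
7.3667 [0.52091695 0.09101829 0.06550027] -21.789529102970764 [-3.95090164 -1.19280651  3.06055868] [-0.15483365  0.59785287  0.07260646] 1.913038004447271 0.00991765935990382
```

Emit:
send_rows(moves=[0.05,0,0,0,0,0,-0.005,0.05,0,0,0,0,0,-0.01,0.05,0,0,0,0,0,-0.01])

```text
time: 7.62
position: [0.5209, 0.091, 0.0655]
tool_rot: [0.981, -0.194, -0.0, 0.0]
ft_force: [-3.8, -1.9, 3.6]
grip_width: 0.0098
grip_force: 40.0
```

```bash
python3 st.py
```

```text
7.6167 [0.52093882 0.0910312  0.06550432] -22.36465911878046 [-3.82712783 -1.93055119  3.63828387] [-0.21327189  0.65092315  0.10774449] 1.9230622375967907 0.009789529935253729
```

Emit:
send_rows(moves=[0.05,0,0,0,0,0,-0.005,0.05,0,0,0,0,0,-0.01,0.05,0,0,0,0,0,-0.01])

```text
time: 7.87
position: [0.5209, 0.091, 0.0655]
tool_rot: [0.98, -0.199, -0.001, 0.0]
ft_force: [-4.1, -1.8, 4.2]
grip_width: 0.0098
grip_force: 40.0
```

```bash
python3 st.py
```

```text
7.8667 [0.52092315 0.09103202 0.06550135] -22.94797238227834 [-4.13655305 -1.82523632  4.21486973] [-0.24360485  0.79431247  0.1165239 ] 1.9332290594634003 0.009756621927393587
```

Emit:
send_rows(moves=[0.05,0,0,0,0,0,-0.005,0.05,0,0,0,0,0,-0.01,0.05,0,0,0,0,0,-0.01])

```text
time: 8.12
position: [0.5209, 0.091, 0.0655]
tool_rot: [0.979, -0.204, -0.001, 0.0]
ft_force: [-5.3, -1.5, 2.8]
grip_width: 0.0095
grip_force: 40.0
```

```bash
python3 st.py
```

```text
8.1167 [0.52090625 0.09102397 0.06547904] -23.50390789033445 [-5.32764284 -1.46301441  2.80549083] [-0.20440336  0.82375461  0.2147782 ] 1.9430560115896975 0.009459511382352933
```

Emit:
send_rows(moves=[0.05,0,0,0,0,0,0])

```text
time: 8.2
position: [0.5209, 0.091, 0.0655]
tool_rot: [0.979, -0.204, -0.001, 0.0]
ft_force: [-6.2, -1.4, 3.1]
grip_width: 0.0099
grip_force: 40.0
```

```bash
python3 st.py
python3 - <<'E'
from h import *
c=cams.camera('side')
cv2.imwrite('pics/s4.png',cv2.resize(c['pixels'][155:260,235:300],None,fx=5.7,fy=5.7,interpolation=cv2.INTER_CUBIC))
E
```

```text
8.2 [0.52092125 0.09104411 0.06551407] -23.494512507281843 [-6.23264521 -1.40956929  3.11868048] [-0.26370611  0.74245937  0.16655569] 1.942882485966397 0.009891889147385381
```

View pics/s4.png

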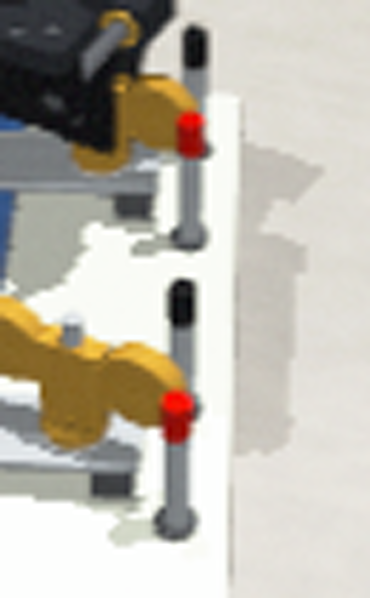

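The moment and force are beginning to rise above friction, and the geometry gives θ≈0.86. I'll release and lift straight up.

Emit:
send_rows(moves=[0.2,0,0,0,0,0,0,0.4,0,0,0,0,0,0,0.55,0,0,0,0,0,0,0.55,0,0,0,0,0,0,0.55,0,0,0,0,0,0])

```text
time: 8.67
position: [0.5223, 0.0912, 0.0656]
tool_rot: [0.979, -0.204, 0.001, -0.0]
ft_force: [0.5, 0.1, -0.4]
grip_width: 0.0351
grip_force: 0.0
```

Emit:
send_rows(moves=[0.55,0,0,0,0,0,0,0.55,0,0,0,0,0,0,0.55,0,0,0,0,0,0,0.55,0,0,0,0,0,0])

```text
time: 9.0
position: [0.5215, 0.0912, 0.0656]
tool_rot: [0.979, -0.204, 0.0, -0.0]
ft_force: [0.5, -0.6, 0.2]
grip_width: 0.0473
grip_force: 0.0
```

Emit:
send_rows(moves=[0.55,0,0,1,0,0,0,0.55,0,0,3,0,0,0,0.55,0,0,6,0,0,0,0.55,0,0,9,0,0,0,0.55,0,0,12,0,0,0])

```text
time: 9.42
position: [0.521, 0.0911, 0.1873]
tool_rot: [0.979, -0.204, -0.0, 0.0]
ft_force: [0.0, 0.3, -0.0]
grip_width: 0.0479
grip_force: 0.0
```

Emit:
send_rows(moves=[0.55,-1.0,-4,0,0,0,0,0.55,-1,-8,0,0,0,0,0.55,-1,-12,0,0,0,0,0.55,-2,-16,0,0,0,0,0.55,-3,-20,0,0,0,0])

```text
time: 9.83
position: [0.4914, -0.1106, 0.1866]
tool_rot: [0.979, -0.203, 0.001, 0.0]
ft_force: [1.4, 0.6, -0.6]
grip_width: 0.0481
grip_force: 0.0
```

```bash
python3 st.py
python3 - <<'E'
from h import *
t,s=cams.camera('top'),cams.camera('side')
a=cv2.resize(t['pixels'][175:245,215:330],None,fx=6.9,fy=6.9,interpolation=cv2.INTER_CUBIC)
cv2.imwrite('pics/t5.png',a)
b=cv2.resize(s['pixels'][150:260,215:290],None,fx=5.4,fy=5.4,interpolation=cv2.INTER_CUBIC)
cv2.imwrite('pics/s5.png',b)
E
```

```text
9.8333 [ 0.49143321 -0.11059232  0.18662756] -23.452544342334203 [ 1.37438072  0.6356768  -0.58681972] [-0.0006511   0.02694462 -0.06377772] 1.5365737475504613 0.04805902636416133
```

View pics/t5.png

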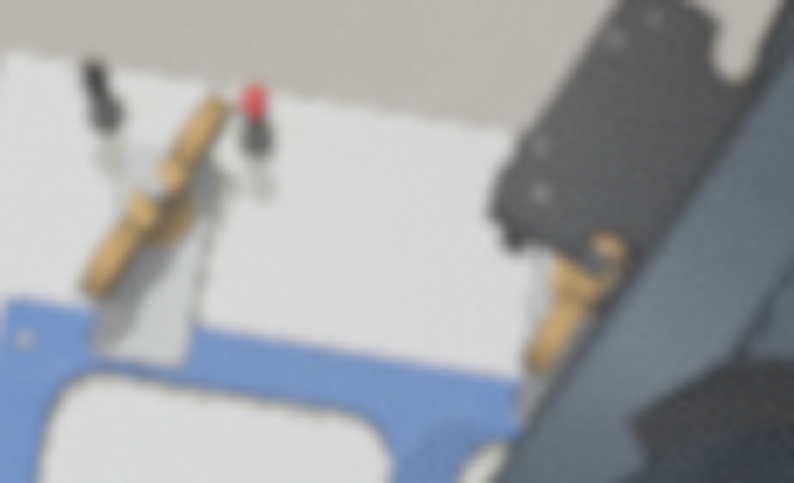

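Run:
```python
from h import *
import pickle
T=pickle.load(open('c0.pkl','rb'))['top']
t=lambda u,v:(215+u/6.904-.43,175+v/6.9-.43)
for a,b in (((93,290),(217,105)),((182,308),(132,88)),((538,368),(655,168))):
    d=atz(T,t(*b),.083)-atz(T,t(*a),.083); print(np.linalg.norm(d),np.degrees(np.arctan2(d[1],d[0])))
c=cams.camera('top'); st=[.5212,.091]
for nm,c in (('top',c),('side',cams.camera('side'))):
    hsv=cv2.cvtColor(c['pixels'],cv2.COLOR_BGR2HSV)
    v,u=np.nonzero((hsv[...,0]>10)&(hsv[...,0]<30)&(hsv[...,1]>90))
    W=np.array([dep(c,p) for p in zip(u,v)])
    w=W[(np.hypot(*(W[:,:2]-st).T)<.055)&(W[:,2]>.06)&(W[:,2]<.1)]
    l=cv2.fitLine((w[:,:2]*1000).astype(np.float32),cv2.DIST_HUBER,0,.01,.01).ravel();print(nm,np.degrees(np.arctan(l[1]/l[0])),l[2:])
```

```text
0.07496047404474339 -22.015983983447526
0.07693183377635349 24.024070934205092
0.07873938708426748 -20.455492837140383
top -22.73621 [519.09357  89.65391]
side -22.968822 [522.6567   85.97775]
```

View pics/s5.png

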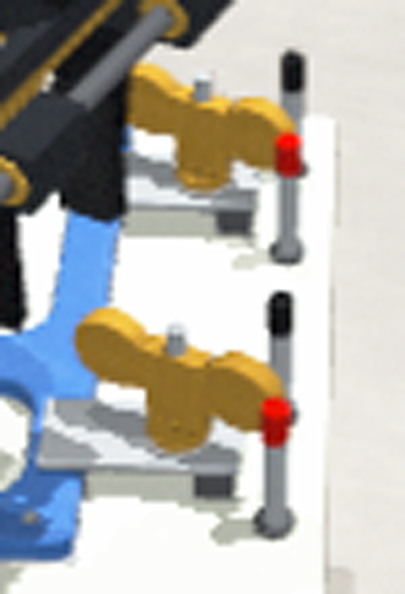

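The loose wing now stands at its red pin (yaw about -22.7°, where θ=0.86 is expected). In the side crop the tight nut is unchanged, and the gripper is clear. I'll let the arm come to rest and hand in.

Emit:
send_rows(moves=[0.55,0,0,2,0,0,0,0.55,0,0,4,0,0,0,0.55,0,0,4,0,0,0,0.55,0,0,4,0,0,0,0.55,0,0,4,0,0,0])

```text
time: 10.45
position: [0.491, -0.1073, 0.2253]
tool_rot: [0.979, -0.203, -0.0, -0.0]
ft_force: [-0.1, 0.5, -0.3]
grip_width: 0.048
grip_force: 0.0
```

```bash
python3 -c "
from rig import workorder
print(workorder.hand_in())"
```

```text
the job is handed in; nothing more can be done
None
```

I turned the loose nut clockwise until its wing was at the red-capped pin (measured about 0.86 rad), let go and moved the gripper clear; the tight nut looked unmoved, and I handed the job in at about 10.5 s, with no verdict returned.

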